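# Open the safety-capped bottle and hold its cap above it

## Robot

A 6-joint arm with a two-finger parallel gripper is mounted at the origin on a cart in front of the work surface, level with it; the furniture and walls round the work are solid. World frame = base frame: x ahead of the robot, y to its left, z up, the work surface at z = 0. Lengths are in mm, angles in rad, forces in N, time in s.
With the tool pointing down it reaches from about 350 to 775 mm from the base axis. Payload 7.3 kg.
Tool frame: the origin (TCP) lies midway between the tips of the shut fingers; the grasp point (between the pads) lies 19 mm behind it; z points along the fingers, y is the line along which they close (so a half turn about z gives the same grasp; the last joint's range is limited). The gripper opens to 92 mm and grips with 3 to 60 N. Pads are 19 mm wide; open, the fingers measure 130 mm over their backs; the gripper's body (75 mm by 190 mm) begins 47 mm behind the grasp point.
Start: joints at [1.076, 0.342, 1.524, -0, 1.275, -0.146], TCP at [179.416, 493.411, 226.741] pointing down, gripper open.
Joint ranges: [-2.53, 2.53], [-0.77, 2.02], [0.04, 2.7], [-1, 4.14], [0.28, 2.66], [-3.11, 3.11]. Speed limits (rad/s): [2.57, 2.57, 3.14, 3.14, 3.14, 3.14].

## Interface

Orientations are given as [roll, pitch, yaw] about the fixed x, y, z axes, in that order (R = Rz(yaw) Ry(pitch) Rx(roll)).
In Python, from plant import readout, vision, order, models gives the robot as it stands. The module is installed in compiled form; this text tells all that it offers.
- The arm moves only by the tool step_arm, never from a script. Its argument "series" is text: rows parted by semicolons, each of 7 numbers parted by spaces: the gripper's target within -1 to 1 (shut at 1, half-way at 0, fully open at -1), then the shift along the tool's x, y, z each as a share of 80 mm, from -1 to 1, then the turn, a rotation vector about the tool's x, y, z each as a share of 2 pi rad, from -1 to 1. In form: jaw x y z ax ay az; .... A call has 1 to 20 rows; each row is the pose to reach, as a shift and turn from the pose commanded when the call began, along the tool's axes at that moment, turning the shorter way round; what a row does not reach only later rows make up. A row lasts 1/10 s, in which the tool goes at most 50 mm and 8.59 degrees, less where a joint would pass 70% of its speed; a pose out of reach is approached as far as the arm can. A call with a number of a shift or a turn outside -1 to 1 is refused whole. A call with a gripper value outside its range is refused whole. The fingers move at their own pace and stop on an object; the grip force is fixed at half the most. Time passes only in rows, so rows that repeat a pose let the fingers close. It gives the time, the measured TCP pose, the force, the opening and the grip force at its end, in the units of the state.
- readout.get_obs(): the state, without advancing time (a new reading comes with each control period).
- vision.capture(name): name is "side" or "top"; returns a dict with "frame" (400x640x3 uint8, red, green, blue), "depth" (400x640 float32, mm along the optical axis (not along the pixel's ray), 0 where there is no reading), "fovy" (degrees; the focal length in pixels is half the picture's height over the tangent of half this angle, whatever the lens; pixels are square), "cx", "cy" (the principal point, pixels), "rvec" (rotation vector, rad) and "tvec" (3), from world to camera coordinates, as OpenCV has them. Camera axes: x right, y down, z forward; pixel columns grow to the right and rows downward; lengths in mm; the calibration is good to about 2 mm. A picture is of the moment at which its call begins.
- order.close_job(): hands the job in; it is judged then, once.
Trained networks look in a picture, given as the dict that the camera call returned (one of the last four; its "shot" number tells which), for a name from the list of things; names that differ only in an ending like _2 or _b are one class to them, and where a whole thing is asked for, a point or a joint stands for the part that bears it (a point fixed in the world has none). Each returns a list of dicts, best first, with "p" (0 to 1); they miss things now and then, are a little off and sometimes report something else, mostly with a low value. They report only what shows in the picture. A call takes as long as a camera call. They do not tell look-alikes from the thing itself.
- models.look_for(picture, thing): "position" ([column, row] in pixels, amid what is visible of it).
- models.pinpoint(picture, thing): "position" ([column, row] in pixels: a listed point, or the origin of a listed thing).
The state is a dict: "time": time; "joint_positions": joint angles; "dq": joint speeds; "tau": joint torques, N m; "tool_pos": TCP position; "tcp_rot": TCP orientation; "contact_force": force on the tool from outside, world axes, zero at the start; "moment": the same for the moment, N m; "grip_width": finger opening in mm; "finger_force": force on a finger pad.
Only numpy, scipy, OpenCV 4.12 (cv2) and the standard library are available. Lean on these libraries where they do the work, as an engineer would, in place of code of your own. Each camera call takes 0.05 s, during which the arm holds its last target. There are 200 camera calls.

## Task

Open the bottle that is held fast in the bench clamp: press its push-and-turn safety cap down, twist it counterclockwise (seen from above) until it comes free, and lift it off. Finish still gripping the cap, level and still, about 6 cm straight above the open bottle; do not put it down or let go. Leave the small vial, the setting ring and the little spray bottle where they stand.

Things in the scene. Friction and masses are not known exactly. Their poses are not given: they have to be found in the camera images.
- bottle: White round bottle, 72 mm in diameter, with paper label, upright in a screwed-down aluminium clamp (plate 100 x 100 x 8 mm, collar 82 mm across, 30 mm high): it cannot move or turn. Origin on its axis at the worktop; z up. Shoulder narrows from 80 mm up; from 102 mm up only the neck, 26 mm in diameter, with two lugs reaching 18 mm from the axis. Place and yaw (within 0.6 rad of 0) vary.
- bottle_mouth (a point): Centre of the bottle's mouth, on its axis, 128 mm above the worktop; axes as the bottle's.
- cap: Black ribbed round push-and-turn cap, hollow below, 48 mm in outer diameter, 28.5 mm high, 80 to 140 g, locked on the bottle at the start. Origin on its axis at its lower edge; z up; x axis towards the small raised line on its top. Locked, its lower edge is 13 mm below the mouth (115 mm above the worktop), its x along the bottle's x; it then turns only a few degrees and cannot be pulled off.
- cap_top (a point): Centre of the cap's flat top, 28.5 mm above its lower edge. To open: grip the cap's sides (finger ends no lower than 10 mm above its lower edge), press it down 6.5 to 9 mm, keep it down and turn it counterclockwise from above (positive about z) by 1.05 to 2.1 rad (1.3 is comfortable; it is still caught before 1.0), then lift straight up. It does not turn clockwise.
- cap_liner (a joint): Spring disc inside the cap, resting on the rim of the neck (m): 0 locked, about -0.0065 pressed past the catch (5.5 mm deep), -0.009 pressed to the hard stop, up to +0.004 as the cap comes free. The push needed is about 5 N to begin, 8 N at the catch and 9.5 N just before the hard stop.
- vial: Bystander: small brown glass vial with black lid, 24 mm in diameter and 54 mm high, standing; origin at the centre of its foot. Must not be moved.
- ring_gauge: Bystander: steel setting ring, 34 mm in diameter, 12 mm high, lying flat; origin at the centre of its underside. Must not be moved.
- spray: Bystander: little white spray bottle, 31 mm in diameter and 87 mm high, standing; origin at the centre of its foot. Must not be moved.
Mind the look-alikes: they are no part of the job. Leave any yellow look-alike of the cap alone.

How it is judged:
By the outcome, as a careful person would: the job done as asked, in the order asked, and still so for the second after the job is handed in, while the arm keeps its last pose, push and grip.
It also fails if it takes over 35 s, if anything falls off the work surface, if the arm or the gripper's body presses on something with over 40 N, if the wrist force passes 120 N, or if a joint passes its speed limit or range.

## Working session

There is one attempt and no reset: what is moved stays moved. The work goes in short steps, Python scripts to look and compute and a tool call to move; the robot and the scene stay as the last step left them, time stands still between calls to the robot, and variables do not carry over. Pictures are saved under pics/ and viewed, at most 10 in all, crops included, and the job is handed in when it is done.

Besides the shell and the picture viewer there is one more tool, called after "Emit:" in YAML: its name, and indented under it one key for each argument. step_arm: Moves the arm, as the interface text tells. Shift numbers are shares of 80 mm and turn numbers shares of 2 pi rad, none past 1 either way. Its arguments: {"type":"object","properties":{"series":{"type":"string"}},"required":["series"]}

```bash
mkdir -p pics
cat > h.py <<'E'
import numpy as np, cv2
from plant import readout, vision, order, models
def world(p,uv,d=None):
    u,v=uv; h,w=p["depth"].shape; f=h/2/np.tan(np.radians(p["fovy"])/2)
    if d is None:
        k=p["depth"][max(0,int(v)-2):int(v)+3,max(0,int(u)-2):int(u)+3]; k=k[k>0]; d=np.median(k) if k.size else np.nan
    c=np.array([(u-p["cx"])/f*d,(v-p["cy"])/f*d,d]); R=cv2.Rodrigues(np.array(p["rvec"],float))[0]
    return R.T@(c-np.array(p["tvec"]).ravel())
def ray(p,uv,z):
    a=world(p,uv,100.);b=world(p,uv,1000.); return a+(b-a)*(z-a[2])/(b[2]-a[2])
def proj(p,X):
    R=cv2.Rodrigues(np.array(p["rvec"],float))[0]; c=R@np.array(X)+np.array(p["tvec"]).ravel()
    f=p["depth"].shape[0]/2/np.tan(np.radians(p["fovy"])/2); return np.array([f*c[0]/c[2]+p["cx"],f*c[1]/c[2]+p["cy"]])
def save(p,n,box=None,s=1):
    im=p["frame"][...,::-1]
    if box: im=im[box[1]:box[3],box[0]:box[2]]
    cv2.imwrite("pics/"+n,cv2.resize(im,None,fx=s,fy=s,interpolation=cv2.INTER_CUBIC))
E
python3 - <<'E'
from h import *
np.set_printoptions(precision=1,suppress=True)
ps={n:vision.capture(n) for n in("top","side")}
for n,p in ps.items():
    save(p,n+"0.png")
    for t in("cap","cap_top","bottle","bottle_mouth","vial","ring_gauge","spray"):
        for r in models.pinpoint(p,t)[:3]: print(n,t,round(r["p"],2),np.array(r["position"]),world(p,r["position"]))
E
cd pics; python3 -c "
import cv2;cv2.imwrite('both.png',cv2.resize(cv2.vconcat([cv2.imread('top0.png'),cv2.imread('side0.png')]),(480,600)))"
```

```text
top cap 0.74 [348.  171.8] [ 591.5 -267.9   28.5]
top cap 0.69 [321.7 229.5] [ 478.4 -217.1  144.1]
top cap 0.59 [308.2 173.3] [ 586.9 -190.    28.6]
top cap_top 0.9 [322.9 227.6] [ 481.6 -219.1  143.7]
top cap_top 0.67 [306.9 168.8] [ 595.6 -187.3   28.8]
top cap_top 0.59 [350.5 168.5] [ 598.1 -272.6   29. ]
top bottle 0.85 [317.4 225.6] [ 484.8 -209.7  144.1]
top bottle_mouth 0.56 [322.4 230.6] [ 476.5 -218.4  144.1]
top ring_gauge 0.58 [330.2 282.7] [ 372.3 -238.4    2.8]
top ring_gauge 0.2 [320.1 230.1] [ 477.3 -214.4  143.6]
top spray 0.69 [373.  204.3] [ 526.9 -312.7   70.5]
side cap 0.74 [332.6 192.7] [ 484.9 -195.8  126.1]
side cap 0.63 [280.2 251.1] [ 595.1 -164.1    7.2]
side cap_top 0.96 [279.7 236.6] [ 595.6 -191.1   26.8]
side cap_top 0.72 [331.3 180.7] [ 485.  -222.5  142. ]
side cap_top 0.54 [280.5 218.8] [ 592.9 -273.9   26.5]
side bottle 0.69 [333.9 237.8] [ 480.1 -179.    27.9]
side bottle_mouth 0.85 [334.3 187.4] [ 482.  -194.6  138.6]
side vial 0.82 [328.1 268.2] [500.7 -99.5   4.8]
side ring_gauge 0.63 [376.8 233.7] [ 375.5 -224.5    9.6]
side spray 0.64 [306.7 219. ] [ 529.8 -304.3    8.8]
```

View pics/top0.png

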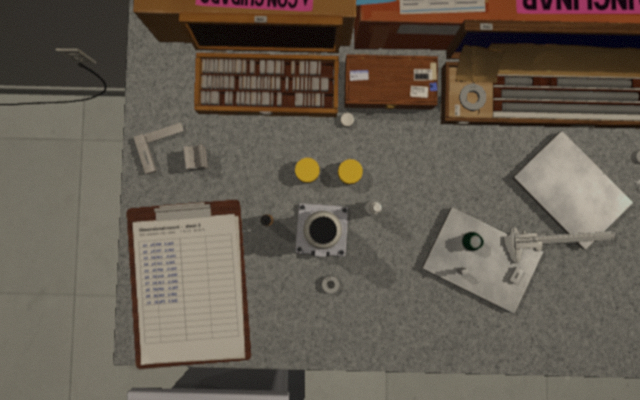

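View pics/side0.png

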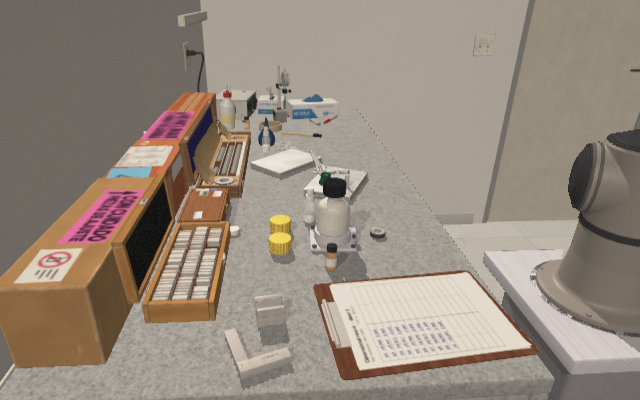

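The black cap on the bottle, at top (322,229) and side (334,188), is the one to open: it sits on the clamped bottle. The yellow caps at top (307,170) and (350,171) are look-alikes, so I'll leave them. I'll confirm this with an enlarged crop.

Run:
```python
from h import *
np.set_printoptions(precision=3,suppress=True)
p=vision.capture("top"); save(p,"crop1.png",(280,150,400,310),3.7)
pts=[]
for v in range(205,255):
    for u in range(298,348):
        w=world(p,(u,v),p["depth"][v,u])
        if 135<w[2]<152: pts.append(w)
pts=np.array(pts); print(len(pts),pts.mean(0),pts.min(0),pts.max(0))
dk=(p["frame"][205:255,298:348].max(2)<45).astype(np.uint8)
n,l,s,c=cv2.connectedComponentsWithStats(dk); i=1+s[1:,4].argmax(); print(s[i],c[i]+[298,205],ray(p,c[i]+[298,205],143.5))
o=readout.get_obs(); print({k:np.array(o[k]) for k in("time","tool_pos","tcp_rot","joint_positions","grip_width","contact_force")})
q=vision.capture("side"); save(q,"crop2.png",(270,150,400,280),4)
```

```text
618 [ 477.122 -218.564  143.847] [ 453.511 -241.681  138.923] [ 499.911 -195.377  149.397]
[ 12  12  26  27 534] [322.373 229.891] [ 477.706 -218.298  143.5  ]
{'time': array(0.85), 'tool_pos': array([179.411, 493.415, 226.774]), 'tcp_rot': array([3.141, 0.   , 2.793]), 'joint_positions': array([ 1.076,  0.342,  1.524,  0.   ,  1.275, -0.146]), 'grip_width': array(91.622), 'contact_force': array([0.361, 0.023, 0.26 ])}
```

View pics/crop1.png

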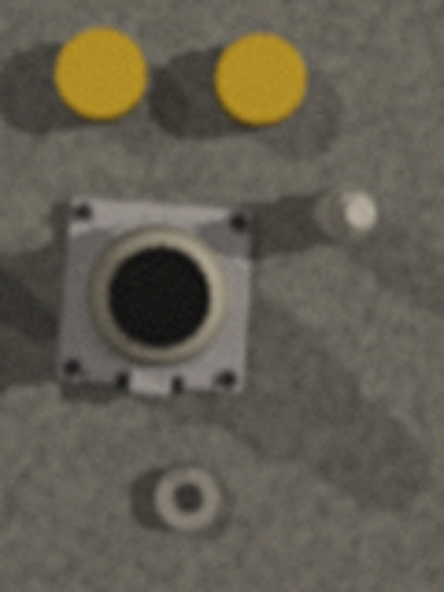

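The crop shows the black cap centred on the clamped bottle, at about (322,230) in the full picture. The yellow discs are separate caps lying on the bench. First move: turn to the grasp yaw and set out towards the cap.

Emit:
step_arm:
  series: "-1 -1 -0.5 0 0 0 0.257;-1 -1 -0.5 0 0 0 0.257;-1 -1 -0.5 0 0 0 0.257;-1 -1 -0.5 0 0 0 0.257;-1 -1 -0.5 0 0 0 0.257;-1 -1 -0.5 0 0 0 0.257;-1 -1 -0.5 0 0 0 0.257;-1 -1 -0.5 0 0 0 0.257;-1 -1 -0.5 0 0 0 0.257;-1 -1 -0.5 0 0 0 0.257;-1 -1 -0.5 0 0 0 0.257;-1 -1 -0.5 0 0 0 0.257"

```text
time: 2.1
tool_pos: [240.9, 428.5, 226.8]
tcp_rot: [3.142, -0.0, 1.177]
contact_force: [0.6, -0.3, 0.4]
grip_width: 91.6
finger_force: 0.0
```

Emit:
step_arm:
  series: "-1 -0.91 0.83 0 0 0 0;-1 -0.91 0.83 0 0 0 0;-1 -0.91 0.83 0 0 0 0"

```text
time: 2.4
tool_pos: [275.5, 332.0, 226.7]
tcp_rot: [3.141, 0.002, 1.177]
contact_force: [0.4, -0.1, -0.5]
grip_width: 91.9
finger_force: 0.0
```

Emit:
step_arm:
  series: "-1 -0.91 0.83 0 0 0 0;-1 -0.91 0.83 0 0 0 0;-1 -0.91 0.83 0 0 0 0"

```text
time: 2.7
tool_pos: [309.4, 239.5, 226.9]
tcp_rot: [3.14, 0.001, 1.175]
contact_force: [-0.8, -0.3, 0.1]
grip_width: 91.5
finger_force: 0.0
```

Emit:
step_arm:
  series: "-1 -0.91 0.83 0 0 0 0;-1 -0.91 0.83 0 0 0 0;-1 -0.91 0.83 0 0 0 0"

```text
time: 3.0
tool_pos: [343.3, 146.9, 227.0]
tcp_rot: [3.14, 0.0, 1.174]
contact_force: [0.0, 1.3, -0.1]
grip_width: 91.9
finger_force: 0.0
```

Emit:
step_arm:
  series: "-1 -0.91 0.83 0 0 0 0;-1 -0.91 0.83 0 0 0 0;-1 -0.91 0.83 0 0 0 0"

```text
time: 3.3
tool_pos: [376.9, 54.6, 226.9]
tcp_rot: [3.14, 0.0, 1.174]
contact_force: [-0.2, 0.8, 0.0]
grip_width: 91.7
finger_force: 0.0
```

Emit:
step_arm:
  series: "-1 -0.91 0.83 0 0 0 0;-1 -0.91 0.83 0 0 0 0;-1 -0.91 0.83 0 0 0 0"

```text
time: 3.6
tool_pos: [410.4, -37.5, 226.7]
tcp_rot: [3.14, 0.0, 1.176]
contact_force: [-0.2, 1.1, -0.1]
grip_width: 91.7
finger_force: 0.0
```

Emit:
step_arm:
  series: "-1 -0.91 0.83 0 0 0 0;-1 -0.91 0.83 0 0 0 0;-1 -0.91 0.83 0 0 0 0"

```text
time: 3.9
tool_pos: [444.0, -129.8, 226.5]
tcp_rot: [3.14, 0.0, 1.177]
contact_force: [0.3, 0.8, -0.9]
grip_width: 92.2
finger_force: 0.0
```

Emit:
step_arm:
  series: "-1 -0.86 0.81 0 0 0 0;-1 -0.86 0.81 0 0 0 0;-1 -0.86 0.81 0 0 0 0;-1 -0.86 0.81 0 0 0 0"

```text
time: 4.3
tool_pos: [475.7, -214.0, 226.0]
tcp_rot: [-3.14, -0.001, 1.179]
contact_force: [0.9, 1.3, -0.2]
grip_width: 91.6
finger_force: 0.0
```

Run:
```python
from h import *
np.set_printoptions(precision=2,suppress=True)
q=vision.capture("side"); save(q,"s3.png",(250,80,410,270),3)
o=readout.get_obs(); tcp=np.array(o["tool_pos"]); print(tcp,o["tcp_rot"],proj(q,tcp))
for t in("cap_top","cap"):
    for r in models.pinpoint(q,t)[:3]: print(t,r,ray(q,r["position"],143.5))
dk=(q["frame"][170:215,310:360].max(2)<45).astype(np.uint8)
n,l,s,c=cv2.connectedComponentsWithStats(dk); i=1+s[1:,4].argmax(); print(s[i],c[i]+[310,170]); print("pred cap mid",proj(q,[477.5,-218.5,129]),proj(q,[477.5,-218.5,143.5]))
```

```text
[ 475.42 -213.54  226.26] [-3.14 -0.    1.18] [338.18 143.71]
cap_top {'position': [335.1, 179.6], 'p': 0.87} [ 476.7  -224.71  143.5 ]
cap_top {'position': [280.8, 234.5], 'p': 0.86} [594.41   4.73 143.5 ]
cap_top {'position': [277.8, 218.1], 'p': 0.73} [598.89 -52.91 143.5 ]
cap {'position': [332.9, 192.3], 'p': 0.92} [ 489.42 -159.14  143.5 ]
cap {'position': [279.4, 248.8], 'p': 0.89} [597.09  48.61 143.5 ]
cap {'position': [280.9, 228.9], 'p': 0.71} [594.01 -13.96 143.5 ]
[ 13   8  23  20 379] [333.89 187.63]
pred cap mid [334.81 187.05] [335.1  180.73]
```

View pics/s3.png

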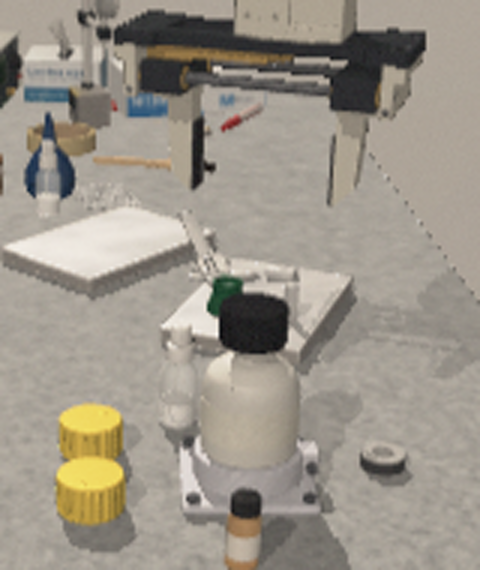

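The side crop shows the open gripper above the black cap at about (334,188), matching the top view. I'll correct by about 5 mm and go down.

Emit:
step_arm:
  series: "-1 -0.047 0.047 0 0 0 0;-1 -0.047 0.047 0.4 0 0 0;-1 -0.047 0.047 0.8 0 0 0;-1 -0.047 0.047 0.8 0 0 0;-1 -0.047 0.047 0.8 0 0 0"

```text
time: 4.95
tool_pos: [477.6, -220.6, 163.3]
tcp_rot: [-3.141, -0.0, 1.178]
contact_force: [-0.1, -0.3, 0.2]
grip_width: 91.8
finger_force: 0.0
```

Emit:
step_arm:
  series: "-1 0.023 -0.01 0.2 0 0 0;-1 0.023 -0.01 0.35 0 0 0;-1 0.023 -0.01 0.44 0 0 0;-1 0.023 -0.01 0.44 0 0 0;-1 0.023 -0.01 0.44 0 0 0"

```text
time: 5.45
tool_pos: [477.6, -219.0, 128.0]
tcp_rot: [3.141, 0.0, 1.178]
contact_force: [-0.2, -0.1, -0.7]
grip_width: 91.7
finger_force: 0.0
```

Emit:
step_arm:
  series: "0 0 0 0 0 0 0;0.2 0 0 0 0 0 0;1 0 0 0 0 0 0;1 0 0 0 0 0 0;1 0 0 0 0 0 0;1 0 0 0 0 0 0;1 0 0 0 0 0 0;1 0 0 0 0 0 0;1 0 0 0 0 0 0;1 0 0 0 0 0 0"

```text
time: 6.45
tool_pos: [477.5, -218.9, 127.5]
tcp_rot: [3.141, -0.0, 1.178]
contact_force: [1.4, -0.4, -0.1]
grip_width: 47.8
finger_force: 30.0
```

Emit:
step_arm:
  series: "1 0 0 0.025 0 0 0;1 0 0 0.05 0 0 0;1 0 0 0.075 0 0 0;1 0 0 0.1 0 0 0;1 0 0 0.1 0 0 0;1 0 0 0.1 0 0 0"

```text
time: 7.05
tool_pos: [477.6, -218.9, 120.2]
tcp_rot: [3.141, 0.0, 1.178]
contact_force: [0.3, 0.7, 7.9]
grip_width: 47.6
finger_force: 30.0
```

Emit:
step_arm:
  series: "1 0 0 0.01 0 0 0;1 0 0 0.01 0 0 0;1 0 0 0.01 0 0 -0.02;1 0 0 0.01 0 0 -0.04;1 0 0 0.01 0 0 -0.04"

```text
time: 7.55
tool_pos: [477.8, -219.2, 119.6]
tcp_rot: [3.14, 0.001, 1.433]
contact_force: [0.5, 0.6, 7.7]
grip_width: 47.9
finger_force: 30.0
```

Emit:
step_arm:
  series: "1 0 0 0 0 0 -0.02;1 0 0 0 0 0 -0.04;1 0 0 0 0 0 -0.06;1 0 0 0 0 0 -0.08;1 0 0 0 0 0 -0.1;1 0 0 0 0 0 -0.12;1 0 0 0 0 0 -0.14;1 0 0 0 0 0 -0.16;1 0 0 0 0 0 -0.18;1 0 0 0 0 0 -0.19;1 0 0 0 0 0 -0.19;1 0 0 0 0 0 -0.19"

```text
time: 8.75
tool_pos: [478.0, -219.2, 119.7]
tcp_rot: [-3.141, 0.002, 2.623]
contact_force: [-0.3, 1.0, 8.2]
grip_width: 47.6
finger_force: 30.0
```

Run:
```python
from h import *
o=readout.get_obs(); print(o["moment"],o["contact_force"],o["tool_pos"],o["tcp_rot"])
```

```text
[ 0.02171841 -0.01196039  0.0588592 ] [-0.32587409  1.03498057  8.20322984] [ 477.9958212  -219.24656552  119.69649399] [-3.14143955e+00  2.42715810e-03  2.62345633e+00]
```

Emit:
step_arm:
  series: "1 0 0 -0.03 0 0 0;1 0 0 -0.06 0 0 0;1 0 0 -0.1 0 0 0;1 0 0 -0.13 0 0 0;1 0 0 -0.16 0 0 0;1 0 0 -0.16 0 0 0"

```text
time: 9.35
tool_pos: [477.0, -218.6, 131.3]
tcp_rot: [3.142, -0.001, 2.623]
contact_force: [0.6, -0.6, 1.6]
grip_width: 47.3
finger_force: 30.0
```

Emit:
step_arm:
  series: "1 0 0 -0.05 0 0 0;1 0 0 -0.1 0 0 0;1 0 0 -0.15 0 0 0;1 0 0 -0.2 0 0 0;1 0 0 -0.2 0 0 0"

```text
time: 9.85
tool_pos: [477.6, -218.9, 148.1]
tcp_rot: [3.142, 0.001, 2.623]
contact_force: [-0.1, -0.4, -1.6]
grip_width: 47.9
finger_force: 30.0
```

Only about the cap's own weight (-1.6 N) now pulls on the wrist, so it is free. I'll lift it the rest of the way.

Emit:
step_arm:
  series: "1 0 0 -0.1 0 0 0;1 0 0 -0.25 0 0 0;1 0 0 -0.4 0 0 0;1 0 0 -0.55 0 0 0;1 0 0 -0.65 0 0 0;1 0 0 -0.65 0 0 0;1 0 0 -0.65 0 0 0;1 0 0 -0.65 0 0 0"

```text
time: 10.65
tool_pos: [477.0, -218.6, 198.9]
tcp_rot: [3.141, -0.001, 2.623]
contact_force: [1.3, 1.3, -1.5]
grip_width: 47.7
finger_force: 30.0
```

Run:
```python
from h import *
np.set_printoptions(precision=2,suppress=True)
q=vision.capture("side"); save(q,"s4.png",(250,80,410,270),3)
o=readout.get_obs(); print(o["tool_pos"],o["contact_force"],o["grip_width"],o["finger_force"])
for e in(185,188,191): print(e,proj(q,[477.5,-218.5,e]),proj(q,[477.5,-218.5,e+28.5]))
for t in("cap","cap_top","bottle_mouth","vial","ring_gauge","spray"):
    for r in models.pinpoint(q,t)[:3]: print(t,r,world(q,r["position"]))
```

```text
[ 477.03 -218.62  198.9 ] [-0.3   0.27 -0.01] 47.86047259250277 29.999695401638746
185 [335.95 162.16] [336.56 148.98]
188 [336.01 160.79] [336.62 147.57]
191 [336.08 159.42] [336.69 146.16]
cap {'position': [333.4, 160.0], 'p': 0.69} [ 486.61 -192.4   199.21]
cap {'position': [279.2, 253.8], 'p': 0.62} [ 597.25 -162.75    1.49]
cap {'position': [282.3, 234.1], 'p': 0.59} [ 589.89 -200.59   27.44]
cap_top {'position': [279.9, 236.3], 'p': 0.81} [ 595.16 -191.4    27.39]
cap_top {'position': [277.8, 220.8], 'p': 0.73} [ 599.21 -263.6    26.86]
cap_top {'position': [334.6, 149.2], 'p': 0.64} [ 486.79 -180.71  225.66]
bottle_mouth {'position': [335.5, 188.4], 'p': 0.63} [ 475.22 -222.98  123.88]
vial {'position': [330.2, 268.3], 'p': 0.78} [496.69 -98.06   5.39]
spray {'position': [308.3, 219.7], 'p': 0.7} [ 526.13 -301.24    8.38]
```

View pics/s4.png

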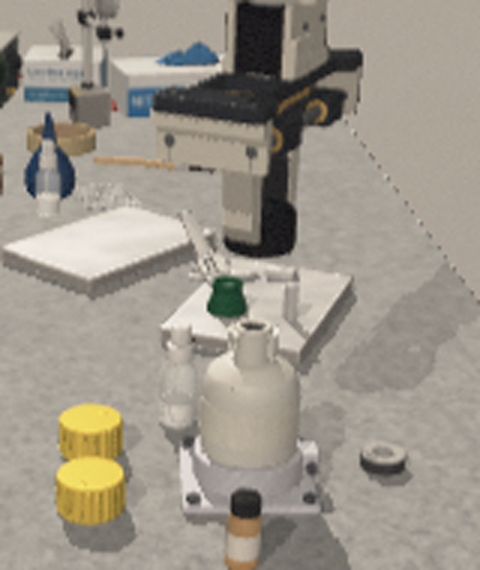

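The side crop shows the bottle open, its bare neck at about (335,190), and the cap held level straight above it at about (336,160). The vial, ring and spray bottle haven't moved. By the projection the cap's lower edge is about 187 mm up, roughly 6 cm above the mouth. I'll hand it in.

```bash
python3 -c "
from plant import order
print(order.close_job())"
```

```text
the job is handed in; nothing more can be done
None
```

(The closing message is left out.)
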